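Move the charged battery pack from the charger to the work lamp

TASK

Take the battery pack out of the charger by squeezing its two side buttons, which frees its catches, and, keeping them squeezed, put it into the battery socket of the work lamp, press it fully home and let the buttons go so that its catches snap in. Do not pull against the catches and do not force the pack in (the socket floats a little from side to side, so find its opening by feel). Leave it standing in the lamp, and leave the other things on the bench where they are.

Things in the scene. Friction and masses are not known exactly. Their poses are not given: they have to be found in the camera images.
- pack: Black stick battery pack, 0.2 to 0.33 kg, stem down in the charger. Origin midway between its two grey sprung side buttons (+y and -y), each 30 wide (x) x 34 mm high, centred at the origin's height; 60 mm over both when free, 50 mm pushed in. z up, x along the stem's long side; half a turn about z leaves it the same. Head 44 (x) x 40 (y) x 44 mm: top 19 mm above the origin, flat shoulder 25 mm below.
- pack_foot (a point): Middle of the foot of the pack's stem, 65 mm below the pack's origin. The stem is 36 (x) x 18 (y) x 40 mm long, from the shoulder down, with chamfers at the foot, 1 mm in y and 2 mm in x. Axes as the pack's.
- pack_hooks (a point): Between the pack's two hooks, 18 mm below the shoulder (tops of the hooks). Each hook is on a leg that moves with its button and stands out to 21 mm from the middle (y). The sockets' ledges begin at 18.5 mm, so the hooks are free when each button is pushed in over 3 mm. Going in with the buttons not squeezed the hooks jam in the notches, beyond the allowed force.
- tab_left (a joint): Button on the pack's +y side: 0 = sprung out, 0.005 m = fully in, at its stop. It starts to move at about 5 N and reaches the stop at 12 N. Gripped by both buttons at their stops, the pack can be lifted and carried.
- tab_right (a joint): Button on the pack's -y side, the same: 0 = sprung out, 0.005 m = fully in.
- charger: Grey battery charger fixed to the bench, 120 (x) x 104 (y) mm, 54 mm high, with a black socket 60 x 60 mm in its middle. Origin on the bench under the socket's middle, z up, x and y as those of the pack standing in it. More than 40 N of pull or push between pack and charger damages it.
- charger_rim (a point): Middle of the charger socket's flat rim, 62 mm above the bench. The pack stands in it with its shoulder 3 mm above the rim: a sprung contact under the stem (about 6 N) holds the hooks up against their ledges. Fingers that sink or swing as they close may press it down these 3 mm, after that it stands hard on the rim.
- lamp: Grey work lamp fixed to the bench, base 190 (x, from -55 to +135 mm) x 130 (y) mm, 55 mm high, with a flat LED panel lying over its +x end (from x = 50 mm on, up to 95 mm high). Origin on the bench under the middle of the base's opening, z up. In the opening is a black floating socket, 60 x 60 mm. More than 40 N between pack and lamp damages it.
- lamp_rim (a point): Middle of the lamp's opening at the height of the socket's flat rim, 62 mm above the bench; axes as the lamp's. The socket floats along y: it starts anywhere from -8 to +8 mm off this point in y (not read), 3 N moves it, and it stays put. Slot for the stem 41 (x) x 20 (y) mm, not shown by this point. Off the slot the foot lands on the rim; within about 1.5 mm it slips in.
- lamp_home (a point): Where the pack's origin is when home in the lamp (y as the socket floats), 87 mm above the bench, shoulder on the rim; pack x along lamp x, either way round. From 8 mm above home a sprung contact (4 rising to 8 N) lifts the pack: hold it down while the buttons are let go. Latched, it then stands up to 3 mm above home (hooks up against the ledges); unlatched about 8 mm above.
- spanner: steel spanner 180 mm long, 8 mm thick, lying on the bench; origin: middle of its underside
- grease_tin: plain metal tin, 60 mm across, 85 mm high, standing; origin: middle of its underside
- driver: cordless driver without its pack, lying on its side, about 200 x 165 mm and 56 mm high; origin: under the middle of its barrel
Mind the look-alikes: they are no part of the job. Leave any pink or yellow look-alike of the pack alone.

How it is judged:
On the way:
1. the pack is out of the charger, held up clear of it (z of pack in the frame of charger above 0.132 m and contact force between the fingers and pack above 1 N), for 0.1 s.
At the end, for the whole second after the job is handed in: The pack stands in the lamp's socket, its origin no more than 5 mm above the home height (latched it stands up to 3 mm above it, unlatched about 8 mm), upright within 0.06 rad, both buttons sprung back out (to within 1.7 mm) (x of pack in the frame of lamp between -0.005 and 0.005 m and y of pack in the frame of lamp between -0.012 and 0.012 m and z of pack in the frame of lamp between 0.084 and 0.092 m and angle between the z axis of pack and the z axis of lamp, either way round below 0.06 rad and value of joint each of tab_left, tab_right below 0.0017 m); the robot touches nothing.
It fails at once if the pack is pulled or pushed in the charger with more than 40 N (contact force between pack and charger above 40 N).
It fails at once if the pack is pushed or pulled against the lamp with more than 40 N (contact force between pack and lamp above 40 N).
It fails at once if the spanner, the tin or the driver is moved by more than 25 mm (distance of any of spanner, grease_tin, driver from where it was at the start of the episode above 0.025 m).
It also fails if it takes over 72 s, if anything falls off the work surface, if the arm or the gripper's body presses on something with over 40 N, if the wrist force passes 120 N, or if a joint passes its speed limit or range.

ROBOT

A 7-joint arm with a two-finger parallel gripper is mounted at the origin on the work surface. World frame = base frame: x ahead of the robot, y to its left, z up, the work surface at z = 0. Lengths are in m, angles in rad, forces in N, time in s.
With the tool pointing down it reaches from about 0.4 to 0.875 m from the base axis. Payload 4.4 kg.
Tool frame: the origin (TCP) lies on the centre line of the jaws, within the pads' length; the fingertips stand arm.finger_overhang ahead of it and the grasp point (between the pads) lies 11 mm behind it (arm.finger_overhang is the distance from the TCP to the fingertips, in m); z points along the fingers, x is the direction in which the jaws open and shut, and the axes are right-handed (so a half turn about z gives the same grasp; the last joint's range is limited). The gripper opens to 85 mm and grips with 20 to 120 N. Pads are 22 mm wide; open, the fingers measure 114 mm over their backs; the gripper's body (76 mm by 85 mm) begins 54 mm behind the grasp point. The pads swing forward as they close: fully open they stand 13 mm farther back than shut.
Start: joints at [1.168, 0.628, 0.038, 1.517, -0.027, 0.996, -0.02], TCP at [0.215, -0.613, 0.239] pointing down, gripper open.
Joint ranges: [-3.06, 3.06], [-0.37, 2.12], [-1.25, 1.32], [0.18, 2.47], [-1.1, 4.24], [0.23, 1.98], [-2.94, 2.94]. Speed limits (rad/s): [2.57, 2.57, 3.14, 3.14, 3.14, 3.14, 3.14].

INTERFACE

Orientations are given as a unit quaternion [w, x, y, z].
In Python, from rig import get_state, optics, workorder, arm gives the robot as it stands.
- The arm moves only by the tool apply_moves, never from a script. Its argument "motion" is a list of rows, each a list of 4 numbers: the shift along the tool's x, y, z in cm, then the turn about the tool's z in degrees. In form: [[dx, dy, dz, spin], ...]. A call has 1 to 12 rows; each row is the pose to reach, as a shift and turn from the pose commanded when the call began, along the tool's axes at that moment; what a row does not reach only later rows make up. A row lasts 1/10 s, in which the tool goes at most 50 mm and 8.59 degrees, less where a joint would pass 70% of its speed; a pose out of reach is approached as far as the arm can. A call with a gripper value outside its range is refused whole. "gripper" is the finger opening in cm, from 0 to 8.54, set as the call begins (left out, the last holds). The fingers move at their own pace and stop on an object; "force" is the grip in N (left out, the last holds). Time passes only in rows, so rows that repeat a pose let the fingers close. It gives the time, the measured TCP pose, the force and the opening at its end, in the units of the state.
- get_state(): the state, without advancing time (a new reading comes with each control period).
- optics.get_image(name): name is "scene" or "top" or "wrist"; returns a dict with "image" (420x560x3 uint8, red, green, blue), "mtx" (3x3 intrinsics, pixels), "extrinsics" (4x4, takes a point from world to camera coordinates). Camera axes: x right, y up, looking along -z (the intrinsics and any distortion apply to the point x, -y, -z); pixel columns grow to the right and rows downward; lengths in m; the calibration is good to about 2 mm. A picture is of the moment at which its call begins. There is no depth.
- workorder.close_job(): hands the job in, once; it reports no verdict.
The state is a dict: "time_s": time; "joint_pos": joint angles; "joint_vel": joint speeds; "effort": joint torques, N m; "eef_pos": TCP position; "eef_rot": TCP orientation; "contact_force": force on the tool from outside, world axes, zero at the start; "torque": the same for the moment, N m; "gripper_width": finger opening in m.
Only numpy, scipy, OpenCV 4.12 (cv2) and the standard library are available. Lean on these libraries where they do the work, as an engineer would, in place of code of your own. Each camera call takes 0.05 s, during which the arm holds its last target.

## Working session

There is one attempt and no reset: what is moved stays moved. The work goes in short steps, Python scripts to look and compute and a tool call to move; the robot and the scene stay as the last step left them, time stands still between calls to the robot, and variables do not carry over. Pictures are saved under pics/ and viewed, and the job is handed in when it is done.

Besides the shell and the picture viewer there is one more tool, called after "Request:" as name(argument=value, ...) on one line, values as JSON. apply_moves: Moves the arm, as the interface text tells. Its arguments: {"type":"object","properties":{"motion":{"type":"array"},"gripper":{"type":"number"},"force":{"type":"number"}},"required":["motion"]}

```bash
ls; mkdir -p pics
python3 - <<'E'
from rig import get_state, optics, workorder, arm
import cv2, numpy as np
s=get_state(); print(s); print([a for a in dir(arm) if a[0]!='_'], arm.finger_overhang)
for n in ["scene","top","wrist"]:
    d=optics.get_image(n); cv2.imwrite(f"pics/{n}0.png",d["image"][:,:,::-1]); print(n,d["mtx"],d["extrinsics"], d.keys())
    np.savez(f"{n}0.npz",**{k:d[k] for k in("image","mtx","extrinsics")})
E
```

```text
pics
{'time_s': 0.0, 'joint_pos': array([ 1.16818782,  0.62931354,  0.03844936,  1.51839221, -0.02702671,
        0.99630197, -0.01997989]), 'joint_vel': array([ 3.69841913e-04,  6.10591615e-04, -1.94764677e-04, -6.71523959e-05,
        1.15831126e-03,  4.99799362e-04,  2.61191946e-04]), 'effort': array([ 7.65060013e-04, -5.63403904e+01,  1.22635446e+00, -1.93443453e+01,
        1.08688846e-02,  1.04269775e-02, -1.32957896e-05]), 'eef_pos': array([ 0.21463459, -0.61288197,  0.23840259]), 'eef_rot': array([-5.46437903e-04,  8.15620775e-01, -5.78586080e-01, -7.75351308e-04]), 'contact_force': array([-0.29847871, -0.12158292, -0.78129696]), 'torque': array([-0.0221039 ,  0.01399547,  0.02638923]), 'gripper_width': 0.0852838834555172}
['MotionError', 'finger_overhang'] 0.008
scene [[493.85547833   0.         276.69666724]
 [  0.         493.85547833 209.79811339]
 [  0.           0.           1.        ]] [[ 0.38419705  0.92323935  0.00466205 -0.09627395]
 [-0.54238082  0.22161436  0.81037653  0.29947762]
 [ 0.74713832 -0.31387288  0.58589089 -1.74026714]
 [ 0.          0.          0.   
[... 183 characters left out ...]
       ]] [[ 2.52635881e-02 -9.99680655e-01 -5.81988593e-04 -1.64027475e-01]
 [ 9.90783452e-01  2.49612329e-02  1.33135602e-01 -6.15536482e-01]
 [-1.33078559e-01 -3.94010768e-03  9.91097661e-01 -1.12322708e+00]
 [ 0.00000000e+00  0.00000000e+00  0.00000000e+00  1.00000000e+00]] dict_keys(['image', 'mtx', 'extrinsics'])
wrist [[328.82693496   0.         277.38400269]
 [  0.         328.82693496 212.45495412]
 [  0.           0.           1.        ]] [[ 0.33011481 -0.94393675 -0.00276078 -0.64918468]
 [ 0.90006529  0.31565065 -0.30041161  0.03840445]
 [ 0.28444101  0.09668544  0.95380566 -0.38081132]
 [ 0.          0.          0.          1.        ]] dict_keys(['image', 'mtx', 'extrinsics'])
```

View pics/scene0.png

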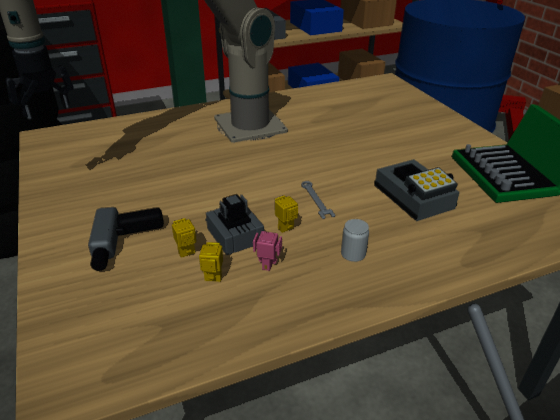

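View pics/top0.png

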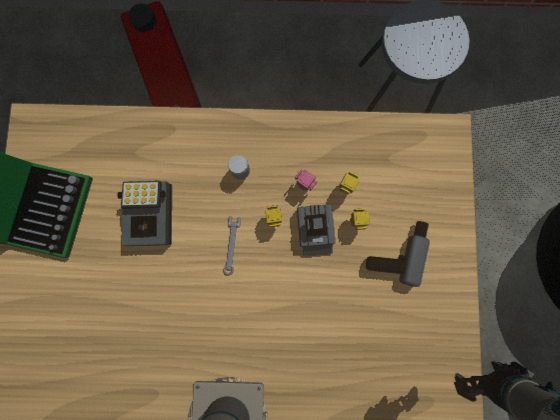

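View pics/wrist0.png

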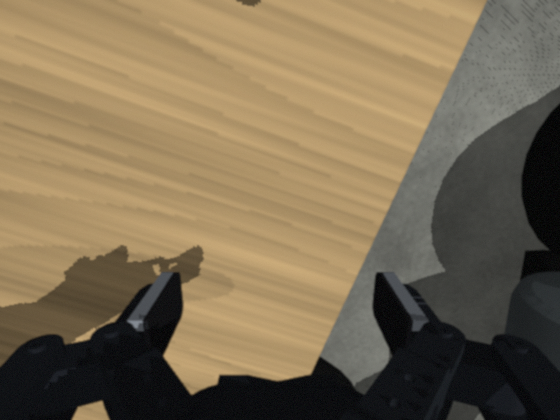

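The black pack stands in the grey charger (top px 316,229; scene 234,215). The look-alikes are three yellow (top 273,215; 349,182; 361,218) and one pink (305,180), so only the black one fits. The lamp is at top (147,220), with its opening near (145,228). I'll confirm this in enlarged crops.

Run:
```python
import cv2, numpy as np
t=np.load("top0.npz")["image"][:,:,::-1]; s=np.load("scene0.npz")["image"][:,:,::-1]
a=cv2.resize(t[170:290,260:410],None,fx=4,fy=4,interpolation=cv2.INTER_CUBIC)
b=cv2.resize(t[170:260,110:185],None,fx=6,fy=6,interpolation=cv2.INTER_CUBIC)
c=cv2.resize(s[180:270,190:320],None,fx=6,fy=6,interpolation=cv2.INTER_CUBIC)
d=cv2.resize(s[150:225,365:470],None,fx=7,fy=7,interpolation=cv2.INTER_CUBIC)
for n,i in zip("abcd",(a,b,c,d)): cv2.imwrite(f"pics/c_{n}.png",cv2.convertScaleAbs(i,alpha=1.6,beta=15)); print(i.shape)
```

```text
(480, 600, 3)
(540, 450, 3)
(540, 780, 3)
(525, 735, 3)
```

View pics/c_a.png

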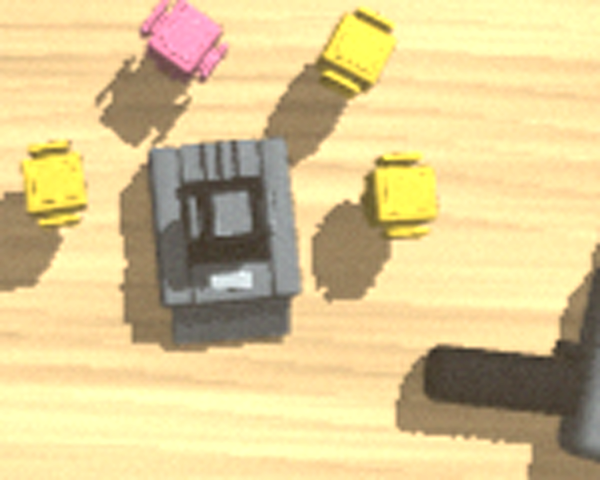

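View pics/c_b.png

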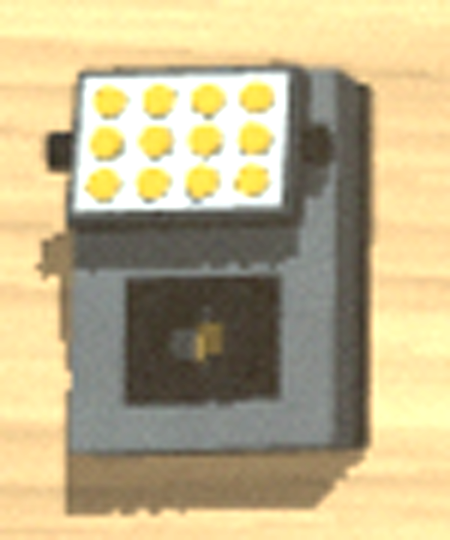

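View pics/c_c.png

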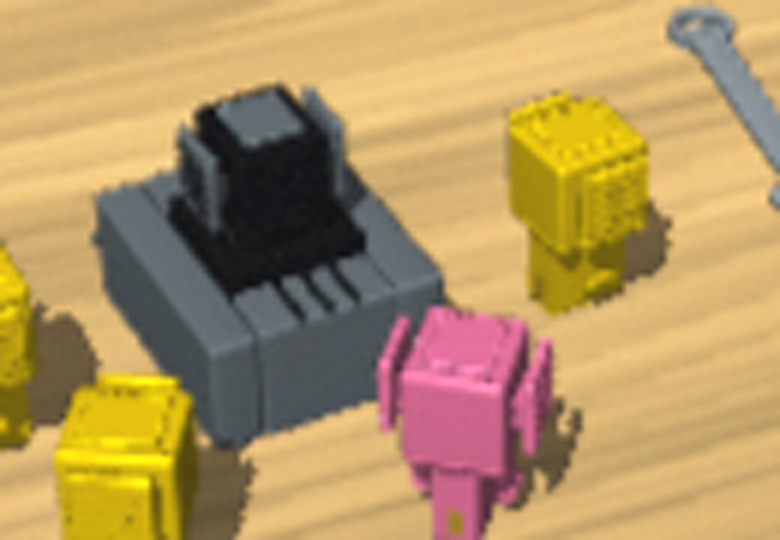

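View pics/c_d.png

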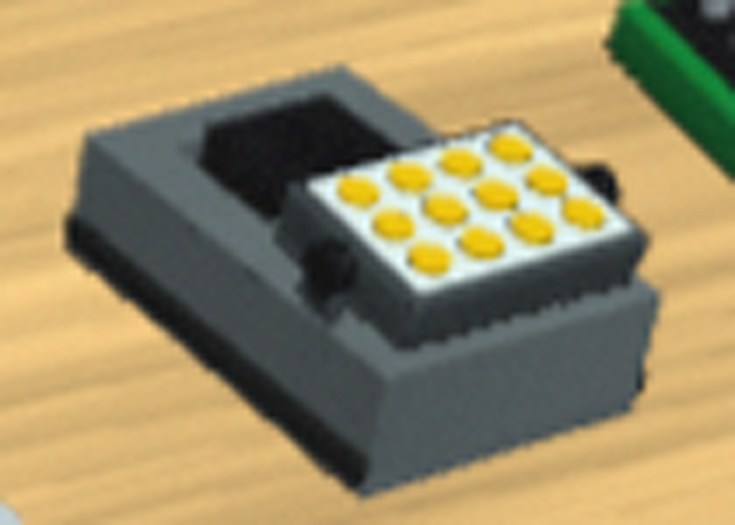

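The crops show:
- **Pack:** the black pack stands in the charger, with its grey buttons left and right in the top view, so its y runs along world y.
- **Lamp:** the panel lies on the far (+x) side and the opening is around top px (144,227).

Next I'll fit the poses using the outlines.

```bash
cat > h.py <<'E'
import numpy as np, cv2
from scipy.optimize import least_squares
from scipy.spatial.transform import Rotation as R
def proj(d,P):
    P=np.atleast_2d(P); E=d["extrinsics"]; c=P@E[:3,:3].T+E[:3,3]
    q=np.c_[c[:,0],-c[:,1],-c[:,2]]; q=q@d["mtx"].T
    return q[:,:2]/q[:,2:]
def ray(d,uv,z):
    E=d["extrinsics"]; Ri=E[:3,:3].T; o=-Ri@E[:3,3]
    q=np.linalg.inv(d["mtx"])@np.array([uv[0],uv[1],1.]); v=Ri@np.array([q[0],-q[1],-q[2]])
    return o+v*(z-o[2])/v[2]
def place(x,y,a,L):
    L=np.atleast_2d(L); c,s=np.cos(a),np.sin(a)
    return np.c_[x+c*L[:,0]-s*L[:,1],y+s*L[:,0]+c*L[:,1],L[:,2]]
def fit(obs,x0):
    # obs list (d,uv,local)
    f=lambda p:np.concatenate([(proj(d,place(*p,l))-uv).ravel() for d,uv,l in obs])
    r=least_squares(f,x0,loss="soft_l1"); return r.x,f(r.x)
E
python3 - <<'E'
from h import *
T=dict(np.load("top0.npz")); S=dict(np.load("scene0.npz"))
ta=lambda p:np.array(p)/4+[260,170]-.5+.125; tb=lambda p:np.array(p)/6+[110,170]-.5
sc=lambda p:np.array(p)/6+[190,180]-.5; sd=lambda p:np.array(p)/7+[365,150]-.5
# top: image up = +x, image left=+y
h=.054
obs=[(T,ta([150,150]),[.06,.052,h]),(T,ta([285,140]),[.06,-.052,h]),(T,ta([300,296]),[-.06,-.052,h]),(T,ta([164,303]),[-.06,.052,h])]
p,r=fit(obs,[.6,-.2,0]); print("charger top",p,r.round(1))
# scene corners
obs2=[(S,sc([212,352]),[.06,-.052,h]),(S,sc([440,278]),[.06,.052,h]),(S,sc([97,200]),[-.06,-.052,h])]
p,r=fit(obs2,p); print("charger scene",p,r.round(1))
p,r=fit(obs+obs2,p); print("both",p,r.round(1)); pc=p
obs=[(T,tb([68,452]),[-.055,.065,.055]),(T,tb([335,450]),[-.055,-.065,.055]),(T,tb([340,70]),[.135,-.065,.055])]
p,r=fit(obs,[.6,.2,0]); print("lamp top",p,r.round(1))
obs2=[(S,sd([85,133]),[-.055,-.065,.055]),(S,sd([345,65]),[-.055,.065,.055]),(S,sd([390,380]),[.135,-.065,.055]),(S,sd([658,292]),[.135,.065,.055])]
p,r=fit(obs2,p); print("lamp scene",p,r.round(1))
p,r=fit(obs+obs2,p); print("both",p,r.round(1)); pl=p
def box(d,im,p,lx,ly,z0,z1,col):
    for z in(z0,z1):
        L=[[lx[i],ly[j],z] for i,j in((0,0),(0,1),(1,1),(1,0))]
        q=proj(d,place(*p,L)); cv2.polylines(im,[((q+.5)*4).round().astype(int)],True,col,1)
out=[]
for d,n in((T,"t"),(S,"s")):
    im=cv2.resize(d["image"][:,:,::-1],None,fx=4,fy=4,interpolation=cv2.INTER_CUBIC); im=cv2.convertScaleAbs(im,alpha=1.5)
    box(d,im,pc,(-.06,.06),(-.052,.052),0,.054,(0,255,0)); box(d,im,pc,(-.022,.022),(-.02,.02),.065,.109,(0,0,255)); box(d,im,pc,(-.015,.015),(-.03,.03),.073,.107,(255,255,0))
    box(d,im,pl,(-.055,.135),(-.065,.065),0,.055,(0,255,0)); box(d,im,pl,(-.03,.03),(-.03,.03),.062,.062,(0,0,255))
    for k,p in(("c",pc),("l",pl)):
        u,v=(proj(d,[[p[0],p[1],.06]])[0]*4).astype(int); out.append(im[v-250:v+250,u-250:u+250])
a=[cv2.resize(o,(400,400)) for o in out if o.shape[:2]==(500,500)]; print([o.shape for o in out])
cv2.imwrite("pics/ov1.png",np.hstack(a[:2])); cv2.imwrite("pics/ov2.png",np.hstack(a[2:]))
E
```

```text
charger top [ 0.56676142 -0.24701506  0.10086331] [-0.3 -0.6  0.4 -0.7  0.4  0.3 -0.6  1.2]
charger scene [ 0.57213332 -0.2463355   0.1049755 ] [-0.3  0.7  1.6 -0.1 -0.7 -1. ]
both [ 0.56862992 -0.24659507  0.1018862 ] [-0.5 -1.2  0.3 -1.3  0.3 -0.4 -0.7  0.6 -1.  -0.2  1.  -0.8 -1.1 -1.8]
lamp top [0.55068777 0.26633701 0.04459927] [ 0.2  0.2 -0.4 -0.3  0.2  0.1]
lamp scene [0.5529621  0.26910092 0.05379674] [-0.1  0.1 -0.3 -0.1 -0.3 -0.3  0.7  0.2]
both [0.55211426 0.26804665 0.05014416] [-0.2 -0.2 -0.8 -0.9 -0.6 -0.5 -0.5 -0.1 -0.6 -0.1 -1.1 -0.4  0.1  0.2]
[(500, 500, 3), (500, 500, 3), (500, 500, 3), (500, 500, 3)]
```

View pics/ov1.png

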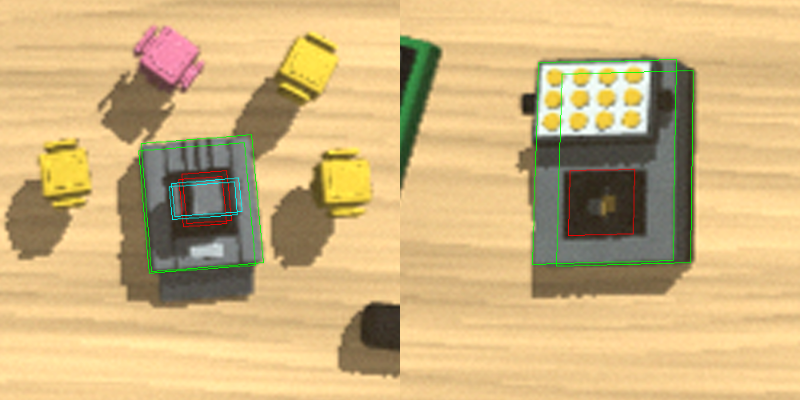

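View pics/ov2.png

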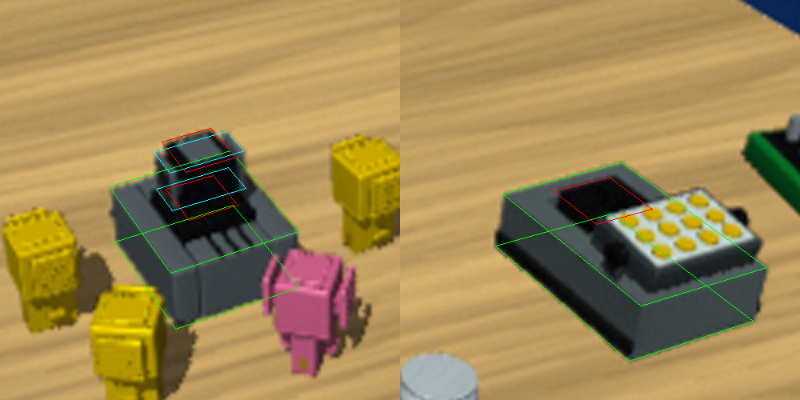

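```bash
cat >> h.py <<'E'
def delta(s,target,ang):
    """tool-frame shift cm + spin deg to reach TCP target with tool-x at world angle ang (deg)"""
    q=s["eef_rot"]; Rm=R.from_quat([q[1],q[2],q[3],q[0]]).as_matrix()
    d=Rm.T@(np.array(target)-s["eef_pos"])*100
    cur=np.degrees(np.arctan2(Rm[1,0],Rm[0,0])); w=(ang-cur+180)%360-180
    return d.round(3), round(-w,2), "tool z",Rm[:,2].round(4)
E
python3 - <<'E'
from h import *
from rig import get_state
s=get_state(); W=dict(np.load("wrist0.npz")); E=W["extrinsics"]; o=-E[:3,:3].T@E[:3,3]
q=s["eef_rot"]; Rm=R.from_quat([q[1],q[2],q[3],q[0]]).as_matrix()
print("cam in tool",Rm.T@(o-s["eef_pos"]), (Rm.T@E[:3,:3].T).round(3))
print(delta(s,[.567,-.2466,.25],np.degrees(.102)-90))
E
```

```text
cam in tool [ 0.00051231 -0.07750333 -0.13436295] [[ 1.    -0.     0.001]
 [ 0.    -0.954 -0.3  ]
 [ 0.001  0.3   -0.954]]
(array([-22.943, -45.363,  -1.107]), np.float64(13.45), 'tool z', array([-5.0e-04,  1.4e-03, -1.0e+00]))
```

Request:
apply_moves(motion=[[-22.9,-45.4,-1.1,13.4],[-22.9,-45.4,-1.1,13.4],[-22.9,-45.4,-1.1,13.4],[-22.9,-45.4,-1.1,13.4],[-22.9,-45.4,-1.1,13.4],[-22.9,-45.4,-1.1,13.4],[-22.9,-45.4,-1.1,13.4],[-22.9,-45.4,-1.1,13.4],[-22.9,-45.4,-1.1,13.4],[-22.9,-45.4,-1.1,13.4],[-22.9,-45.4,-1.1,13.4],[-22.9,-45.4,-1.1,13.4]], gripper=8.54, force=40)

```text
time_s: 1.35
eef_pos: [0.569, -0.2446, 0.2498]
eef_rot: [-0.0, 0.744, -0.668, -0.0]
contact_force: [-1.4, -0.8, 1.1]
gripper_width: 0.0853
```

```bash
cat > snap.py <<'E'
import sys; from h import *
from rig import get_state, optics
n,tag=sys.argv[1:3]; d=optics.get_image(n); np.savez(f"{tag}.npz",image=d["image"],mtx=d["mtx"],extrinsics=d["extrinsics"])
im=d["image"][:,:,::-1]
cv2.imwrite(f"pics/{tag}.png",cv2.convertScaleAbs(im,alpha=1.5,beta=10)); s=get_state()
print(s["time_s"],s["eef_pos"],s["contact_force"].round(2),s["gripper_width"],s["joint_pos"].round(2))
E
python3 snap.py wrist w1
```

```text
1.4 [ 0.56729747 -0.24721945  0.24987084] [-0.55 -0.02  0.26] 0.0852061172400832 [ 0.31  0.57  0.09  1.6  -0.06  0.97 -1.05]
```

View pics/w1.png

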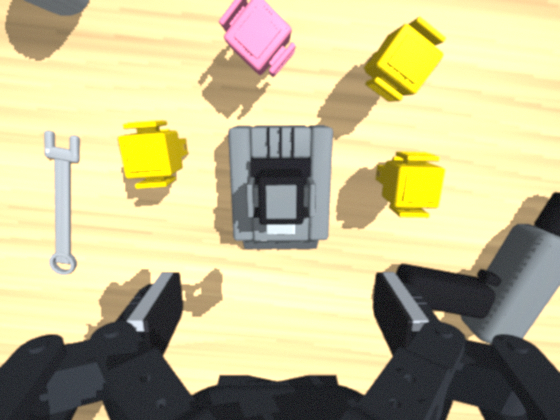

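The charger is now aligned with the image. The pack's top is at about px (281,203) and its buttons at (255,198) and (308,198). Yellow look-alikes flank it at (148,153) and (414,185).

Run:
```python
from h import *
d=dict(np.load("w1.npz")); im=cv2.resize(d["image"][115:255,220:340,::-1],None,fx=5,fy=5,interpolation=cv2.INTER_CUBIC)
im=cv2.convertScaleAbs(im,alpha=2,beta=20)
cv2.imwrite("pics/w1c0.png",im)
for p,col in(((.5686,-.2466,.102),(0,255,0)),):
  for lx,ly,z,c in(((-.06,.06),(-.052,.052),.054,col),((-.022,.022),(-.02,.02),.109,(0,0,255)),((-.015,.015),(-.03,.03),.107,(255,255,0)),((-.03,.03),(-.03,.03),.062,(255,0,255))):
    L=[[lx[i],ly[j],z] for i,j in((0,0),(0,1),(1,1),(1,0))]; q=proj(d,place(*p,L)); print(z,(q).round(1).tolist())
    cv2.polylines(im,[((q-[220,115]+.5)*5).round().astype(int)],True,c,1)
cv2.imwrite("pics/w1c.png",im)
```

```text
0.054 [[327.0, 242.8], [231.1, 242.2], [226.6, 128.1], [333.3, 128.8]]
0.109 [[302.0, 227.1], [257.1, 226.8], [256.4, 178.1], [303.5, 178.4]]
0.107 [[313.3, 219.0], [245.9, 218.6], [245.0, 185.6], [314.7, 186.0]]
0.062 [[308.3, 218.8], [250.3, 218.5], [249.1, 160.3], [310.4, 160.7]]
```

View pics/w1c.png

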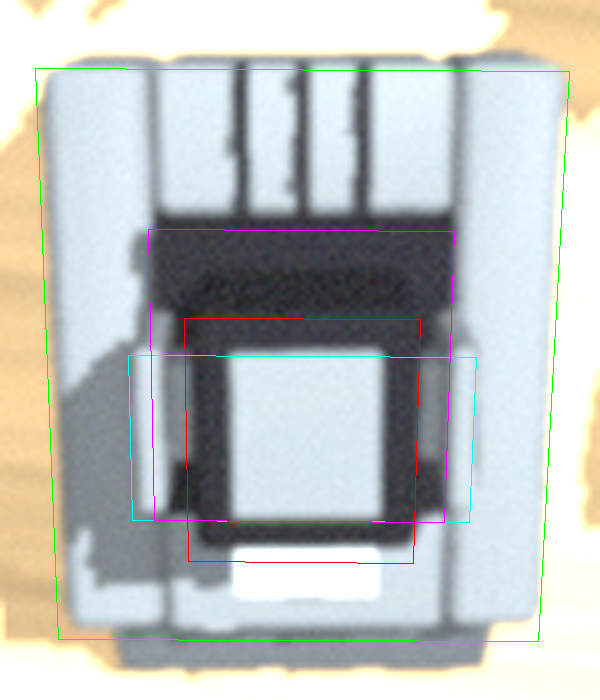

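Run:
```python
from h import *
from rig import get_state
print(delta(get_state(),[.570,-.2470,.145],np.degrees(.102)-90))
```

```text
(array([ 4.0000e-03, -2.8500e-01,  1.0487e+01]), np.float64(0.12), 'tool z', array([-1.3e-03, -4.0e-04, -1.0e+00]))
```

View pics/w1c0.png

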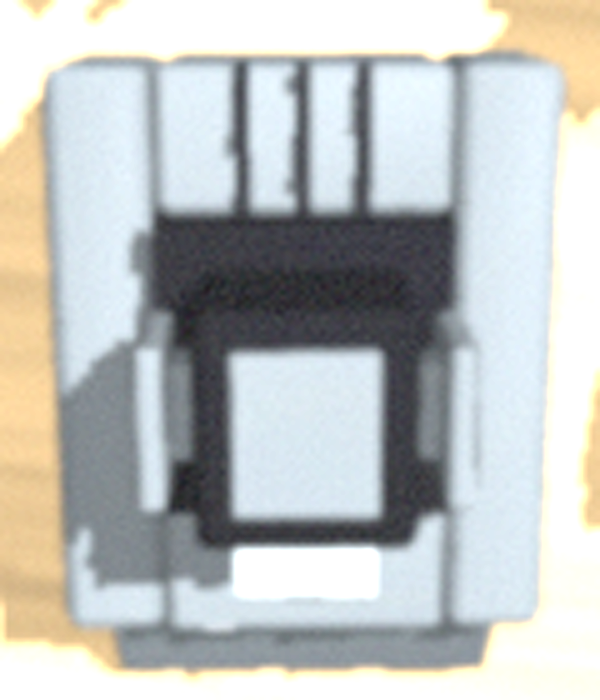

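Request:
apply_moves(motion=[[0.0,-0.3,3.5,0.1],[0.0,-0.3,7.0,0.1],[0.0,-0.3,10.5,0.1],[0.0,-0.3,10.5,0.1],[0.0,-0.3,10.5,0.1]])

```text
time_s: 1.9
eef_pos: [0.5694, -0.2491, 0.1457]
eef_rot: [0.001, 0.741, -0.672, -0.0]
contact_force: [0.1, 0.2, 0.8]
gripper_width: 0.0857
```

```bash
python3 snap.py wrist w2
python3 - <<'E'
from h import *
from rig import get_state
s=get_state(); print(delta(s,[.570,-.2471,.078],np.degrees(.102)-90))
d=dict(np.load("w2.npz")); im=cv2.convertScaleAbs(d["image"][:,:,::-1],alpha=1.5,beta=10).copy()
p=(.570,-.2471,.102)
for lx,ly,z,c in(((-.06,.06),(-.052,.052),.054,(0,255,0)),((-.022,.022),(-.02,.02),.109,(0,0,255)),((-.015,.015),(-.03,.03),.107,(255,255,0))):
    L=[[lx[i],ly[j],z] for i,j in((0,0),(0,1),(1,1),(1,0))]; q=proj(d,place(*p,L)); cv2.polylines(im,[(q).round().astype(int)],True,c,1)
cv2.imwrite("pics/w2o.png",im)
E
```

```text
1.95 [ 0.57066736 -0.2490436   0.1468309 ] [ 0.68 -0.51  0.88] 0.08562303666249456 [ 0.32  0.7   0.08  1.69 -0.07  0.76 -1.04]
(array([-0.212,  0.057,  6.883]), np.float64(-0.18), 'tool z', array([ 0.0016, -0.0016, -1.    ]))
```

View pics/w2o.png

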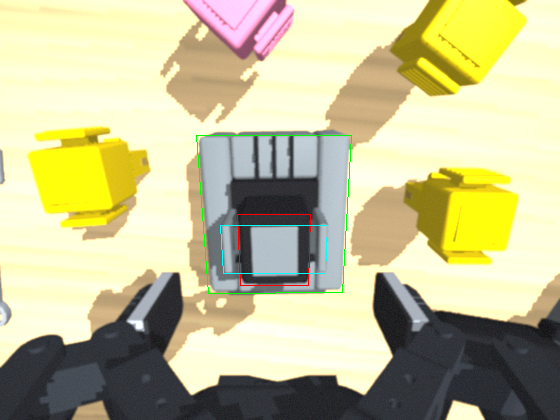

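Run:
```python
from h import *
from rig import get_state,optics
P=[];C=[]
for i in range(5):
    d=optics.get_image("wrist"); s=get_state(); P.append(s["eef_pos"]); E=d["extrinsics"]; C.append(-E[:3,:3].T@E[:3,3])
print(np.array(P).round(4)); print(np.array(C).round(4)); print(np.mean(P,0))
d0=d["image"]; im=cv2.resize(d0[195:300,205:345,::-1],None,fx=5,fy=5,interpolation=cv2.INTER_CUBIC); cv2.imwrite("pics/w2c.png",cv2.convertScaleAbs(im,alpha=2,beta=20))
```

```text
[[ 0.5713 -0.2488  0.1474]
 [ 0.5716 -0.2484  0.1476]
 [ 0.5716 -0.2481  0.1475]
 [ 0.5715 -0.2478  0.1473]
 [ 0.5714 -0.2475  0.1469]]
[[ 0.6477 -0.2416  0.2814]
 [ 0.6482 -0.2412  0.2821]
 [ 0.6484 -0.2409  0.2823]
 [ 0.6484 -0.2405  0.2822]
 [ 0.6484 -0.2402  0.282 ]]
[ 0.57149301 -0.24812476  0.14734671]
```

View pics/w2c.png

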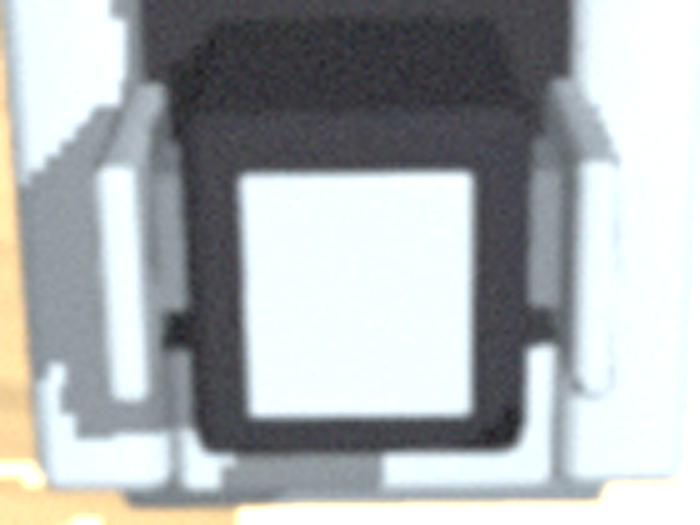

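Request:
apply_moves(motion=[[0.0,0.1,2.5,-0.4],[0.0,0.1,5.0,-0.4],[0.0,0.1,6.2,-0.4],[0.0,0.1,6.9,-0.4],[0.0,0.1,6.9,-0.4],[0.0,0.1,6.9,-0.4],[0.0,0.1,6.9,-0.4],[0.0,0.1,6.9,-0.4]])

```text
time_s: 3.0
eef_pos: [0.5702, -0.2474, 0.0772]
eef_rot: [-0.0, 0.744, -0.668, 0.001]
contact_force: [-1.0, 0.0, -0.6]
gripper_width: 0.0853
```

```bash
python3 snap.py wrist w3; python3 snap.py scene s3
python3 - <<'E'
from h import *
from rig import get_state
s=get_state(); print(delta(s,[.570,-.2471,.078],np.degrees(.102)-90)); print(s["contact_force"],s["torque"])
a=cv2.imread("pics/s3.png")[130:290,150:330]; cv2.imwrite("pics/s3c.png",cv2.resize(a,None,fx=4,fy=4,interpolation=cv2.INTER_CUBIC)[:600])
E
```

```text
3.05 [ 0.57008535 -0.24732517  0.07706494] [0.03 0.24 0.21] 0.08532030322668446 [ 0.32  0.79  0.07  1.73 -0.08  0.62 -1.03]
3.1 [ 0.56996949 -0.24727665  0.07690254] [ 0.23  0.41 -0.05] 0.0854489045369254 [ 0.32  0.79  0.07  1.73 -0.08  0.62 -1.03]
(array([-0.017, -0.005, -0.11 ]), np.float64(0.35), 'tool z', array([ 1.e-03, -4.e-04, -1.e+00]))
[ 0.23420005  0.4134739  -0.05426745] [0.0081856  0.00898758 0.05115031]
```

View pics/w3.png

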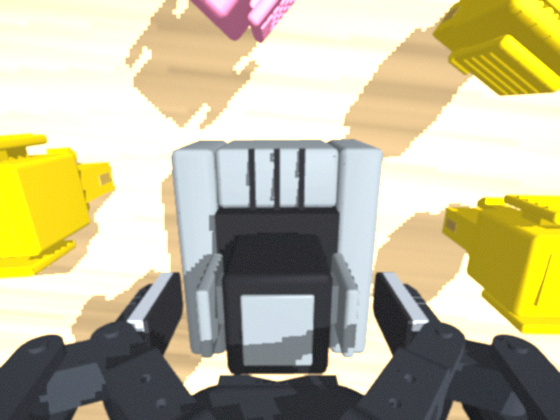

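View pics/s3c.png

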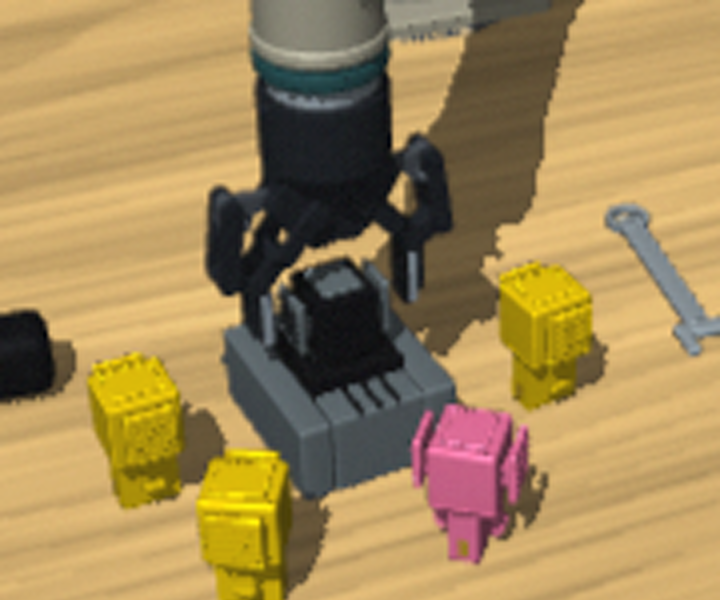

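Both pads straddle the pack symmetrically (inner edges at px 181/375, buttons at 200/358). I'll close to just outside the buttons first.

Request:
apply_moves(motion=[[0.0,0.0,0.0,0.0],[0.0,0.0,0.0,0.0],[0.0,0.0,0.0,0.0],[0.0,0.0,0.0,0.0]], gripper=6.2, force=30)

```text
time_s: 3.5
eef_pos: [0.5696, -0.2471, 0.0763]
eef_rot: [-0.0, 0.744, -0.668, -0.0]
contact_force: [-0.5, -0.3, 0.2]
gripper_width: 0.0617
```

```bash
python3 snap.py wrist w4
python3 - <<'E'
import cv2
a=cv2.imread("pics/w4.png")[200:420,130:430]; cv2.imwrite("pics/w4c.png",cv2.resize(a,None,fx=2.6,fy=2.6,interpolation=cv2.INTER_CUBIC))
E
```

```text
3.55 [ 0.5696233  -0.24712701  0.07629934] [ 0.04  0.32 -0.51] 0.06193713897917085 [ 0.32  0.79  0.07  1.73 -0.08  0.62 -1.03]
```

View pics/w4c.png

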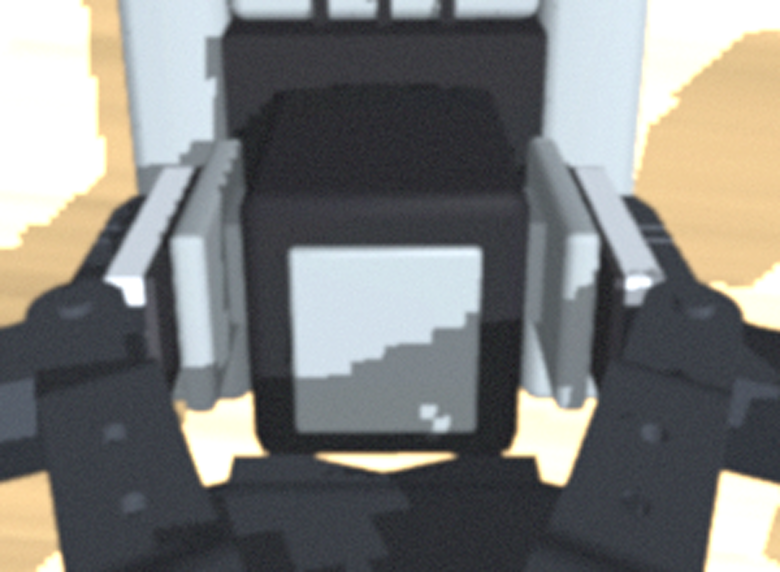

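Request:
apply_moves(motion=[[0.0,0.0,-0.1,0.0],[0.0,0.0,-0.2,0.0],[0.0,0.0,-0.2,0.0],[0.0,0.0,-0.2,0.0],[0.0,0.0,-0.2,0.0],[0.0,0.0,-0.2,0.0]], gripper=4.5, force=30)

```text
time_s: 4.15
eef_pos: [0.5697, -0.2472, 0.0784]
eef_rot: [-0.0, 0.744, -0.668, 0.0]
contact_force: [-0.1, 0.8, 2.7]
gripper_width: 0.0494
```

```bash
python3 snap.py wrist w5
python3 - <<'E'
import cv2
a=cv2.imread("pics/w5.png")[200:420,130:430]; cv2.imwrite("pics/w5c.png",cv2.resize(a,None,fx=2.6,fy=2.6,interpolation=cv2.INTER_CUBIC))
E
```

```text
4.2 [ 0.56964127 -0.24723159  0.07833835] [-1.15  0.15  3.85] 0.049473775632616374 [ 0.32  0.79  0.07  1.73 -0.08  0.62 -1.03]
```

View pics/w5c.png

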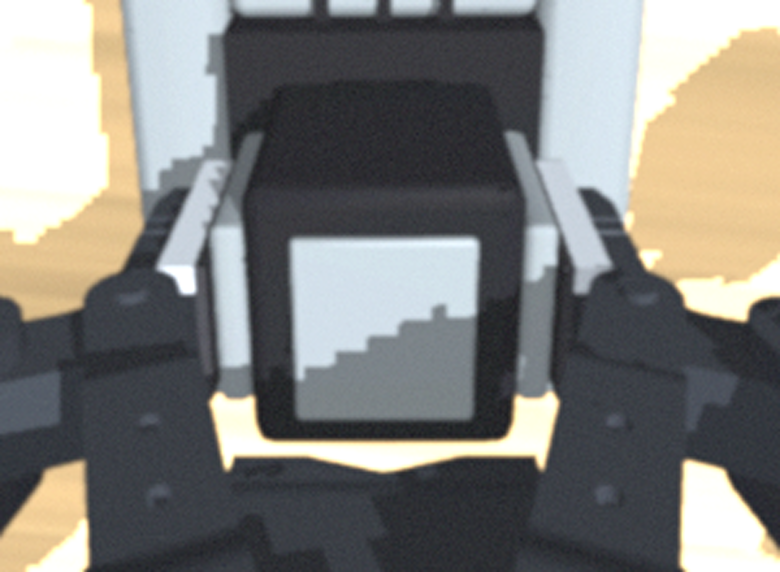

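The opening is 49.4 mm, so both buttons are at their stops, and the wrist force is only a few N. I'll lift gently.

Request:
apply_moves(motion=[[0,0,0,0],[0,0,0,0],[0,0,-0.2,0],[0,0,-0.5,0],[0,0,-0.8,0],[0,0,-0.8,0]], gripper=4.5, force=45)

```text
time_s: 4.8
eef_pos: [0.5694, -0.2467, 0.0861]
eef_rot: [-0.0, 0.744, -0.668, -0.0]
contact_force: [0.0, -0.7, -2.9]
gripper_width: 0.0491
```

It came free: -2.9 N matches the pack's weight. Next is the lift clear of the charger.

Request:
apply_moves(motion=[[0,0,-2.0,0],[0,0,-5.0,0],[0,0,-8.0,0],[0,0,-11.0,0],[0,0,-12.0,0],[0,0,-12.0,0],[0,0,-12.0,0],[0,0,-12.0,0]])

```text
time_s: 5.6
eef_pos: [0.5685, -0.2465, 0.2042]
eef_rot: [0.001, 0.744, -0.668, -0.002]
contact_force: [-0.8, -0.0, -2.9]
gripper_width: 0.0494
```

```bash
python3 snap.py wrist w6
python3 - <<'E'
from h import *
from rig import get_state
s=get_state(); print(delta(s,[.552,.267,.20],np.degrees(.05)-90)); print(delta(s,[.552,.01,.20],np.degrees(.05)-90))
E
```

```text
5.65 [ 0.56859133 -0.24661018  0.20439205] [-0.05  0.21 -3.32] 0.04906564976250216 [ 0.31  0.62  0.09  1.64 -0.07  0.88 -1.04]
(array([-51.239,  -3.898,   0.514]), np.float64(3.33), 'tool z', array([-0.0033,  0.0013, -1.    ]))
(array([-25.689,  -1.123,   0.479]), np.float64(3.33), 'tool z', array([-0.0033,  0.0013, -1.    ]))
```

View pics/w6.png

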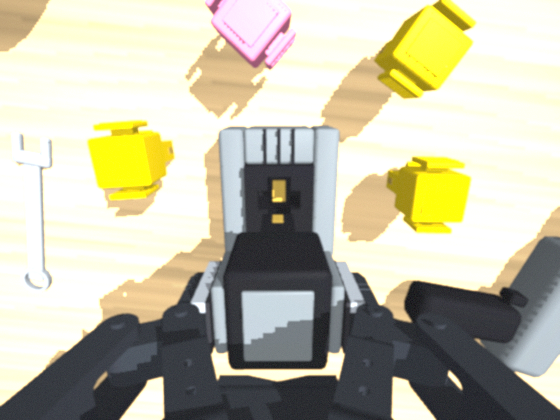

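The pack hangs straight in the grip and the charger slot is empty (px 279,195). I'll carry it to the lamp, clear of the 85 mm tin and the look-alikes.

Request:
apply_moves(motion=[[-2,-0.2,0,0.3],[-6,-0.5,0,0.6],[-10,-0.8,0,1],[-14,-1.1,0,1.3],[-18,-1.4,0,1.6],[-22,-1.7,0,2],[-26,-2,0.2,2.3],[-30,-2.3,0.4,2.6],[-34,-2.6,0.4,3],[-38,-2.9,0.5,3.3],[-42,-3.2,0.5,3.3],[-46,-3.5,0.5,3.3]])

```text
time_s: 6.85
eef_pos: [0.554, 0.2154, 0.2002]
eef_rot: [0.001, 0.725, -0.689, -0.0]
contact_force: [1.0, 0.4, -3.7]
gripper_width: 0.049
```

Request:
apply_moves(motion=[[-4,-0.3,0,0],[-5.2,-0.4,0,0],[-5.2,-0.4,0,0],[-5.2,-0.4,0,0],[-5.2,-0.4,0,0],[-5.2,-0.4,0,0],[-5.2,-0.4,0,0]])

```text
time_s: 7.55
eef_pos: [0.5565, 0.2648, 0.2014]
eef_rot: [0.0, 0.724, -0.69, 0.0]
contact_force: [-0.2, -0.1, -4.2]
gripper_width: 0.0489
```

```bash
python3 snap.py wrist w7
python3 - <<'E'
from h import *
from rig import get_state
s=get_state(); print(delta(s,[.552,.267,.20],np.degrees(.05)-90))
E
```

```text
7.6 [0.55641301 0.26512958 0.20145865] [ 0.14  0.13 -3.36] 0.04895510184745532 [-0.57  0.62  0.12  1.66 -0.09  0.86 -1.93]
(array([-0.208,  0.432,  0.146]), np.float64(-0.05), 'tool z', array([ 1.e-04, -1.e-04, -1.e+00]))
```

View pics/w7.png

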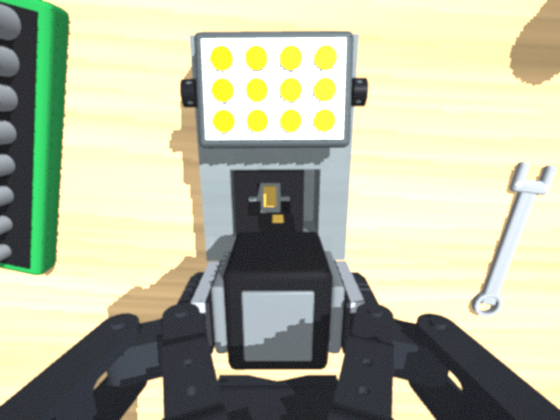

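The base's opening spans about px 232–320. The black socket is pushed to its left (+y) side at 232–304, and the gold contact is near (268,197). I'll enlarge this.

Run:
```python
from h import *
d=dict(np.load("w7.npz")); im=d["image"][150:245,195:355,::-1]
im=cv2.resize(im,None,fx=5,fy=5,interpolation=cv2.INTER_CUBIC); im=cv2.convertScaleAbs(im,alpha=3,beta=20)
p=(.552,.2675,.05)
for lx,ly,z,c in(((-.055,.135),(-.065,.065),.055,(0,255,0)),((-.03,.03),(-.03,.03),.062,(0,0,255)),((-.0205,.0205),(-.01,.01),.062,(255,255,0))):
    L=[[lx[i],ly[j],z] for i,j in((0,0),(0,1),(1,1),(1,0))]; q=proj(d,place(*p,L)); print(q.round(1).tolist()); cv2.polylines(im,[((q-[195,150]+.5)*5).round().astype(int)],True,c,1)
cv2.imwrite("pics/w7c.png",im)
```

```text
[[343.4, 261.5], [205.1, 261.7], [188.3, 36.5], [358.0, 36.1]]
[[307.5, 239.7], [240.6, 239.8], [238.1, 173.6], [309.4, 173.5]]
[[285.3, 229.8], [262.8, 229.8], [262.0, 184.6], [285.5, 184.6]]
```

View pics/w7c.png

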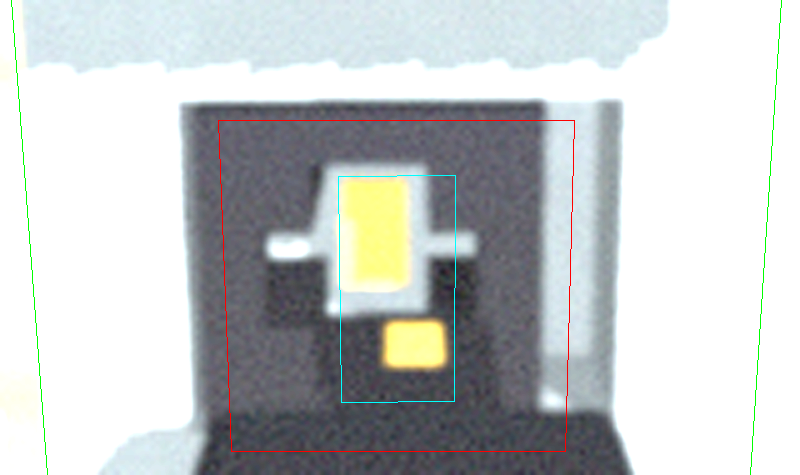

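The slot and its side notches are visible. The charger rim has the same height, so the w6 view, taken straight above the charger slot, works as a calibration template.

Run:
```python
from h import *
d=dict(np.load("w6.npz")); im=d["image"][150:245,195:355,::-1]
im=cv2.resize(im,None,fx=5,fy=5,interpolation=cv2.INTER_CUBIC); im=cv2.convertScaleAbs(im,alpha=3,beta=20)
p=(.570,-.2471,.102)
for lx,ly,z,c in(((-.03,.03),(-.03,.03),.062,(0,0,255)),((-.0205,.0205),(-.01,.01),.062,(255,255,0))):
    L=[[lx[i],ly[j],z] for i,j in((0,0),(0,1),(1,1),(1,0))]; q=proj(d,place(*p,L)); print(q.round(1).tolist()); cv2.polylines(im,[((q-[195,150]+.5)*5).round().astype(int)],True,c,1)
cv2.imwrite("pics/w6c.png",im)
```

```text
[[311.6, 232.2], [244.9, 231.7], [243.2, 165.3], [314.3, 165.7]]
[[289.5, 222.1], [267.1, 221.9], [266.9, 176.5], [290.4, 176.7]]
```

View pics/w6c.png

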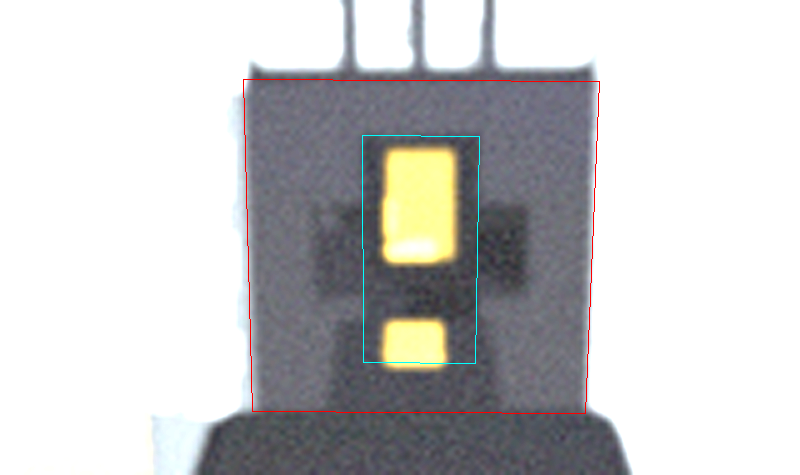

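The template works: the fit (.570,-.2471) matches where the pack was grasped. The lamp slot then comes out at about (.554,.272), which is +4.4 mm in y from the lamp's middle and inside its ±8 mm. I'll align above it and come down close.

Request:
apply_moves(motion=[[-0.7,0.22,2.0,0],[-0.7,0.22,4.5,0],[-0.7,0.22,6.5,0],[-0.7,0.22,7.0,0],[-0.7,0.22,7.0,0],[-0.7,0.22,7.0,0],[-0.7,0.22,7.0,0],[-0.7,0.22,7.0,0]])

```text
time_s: 8.4
eef_pos: [0.5543, 0.2733, 0.1324]
eef_rot: [-0.001, 0.725, -0.689, 0.0]
contact_force: [0.2, -0.3, -3.0]
gripper_width: 0.0491
```

```bash
python3 snap.py wrist w8; python3 snap.py scene s8
python3 - <<'E'
from h import *
from rig import get_state
s=get_state(); print(delta(s,[.5538,.2720,.117],np.degrees(.05)-90))
d=dict(np.load("w8.npz")); im=d["image"][150:270,195:355,::-1]
im=cv2.resize(im,None,fx=5,fy=5,interpolation=cv2.INTER_CUBIC); im=cv2.convertScaleAbs(im,alpha=3,beta=20)
p=(.5538,.2720,.05)
for lx,ly,z,c in(((-.03,.03),(-.03,.03),.062,(0,0,255)),((-.0205,.0205),(-.01,.01),.062,(255,255,0))):
    L=[[lx[i],ly[j],z] for i,j in((0,0),(0,1),(1,1),(1,0))]; q=proj(d,place(*p,L)); cv2.polylines(im,[((q-[195,150]+.5)*5).round().astype(int)],True,c,1)
cv2.imwrite("pics/w8c.png",im)
a=cv2.imread("pics/s8.png")[90:230,350:490]; cv2.imwrite("pics/s8c.png",cv2.resize(a,None,fx=4,fy=4,interpolation=cv2.INTER_CUBIC))
E
```

```text
8.45 [0.55410018 0.27317839 0.13220925] [-0.23  0.07 -3.89] 0.04905948272414154 [-0.57  0.71  0.11  1.71 -0.11  0.72 -1.93]
8.5 [0.5539571  0.27314498 0.13203076] [ 0.96  0.14 -3.31] 0.04907562851565054 [-0.57  0.71  0.11  1.71 -0.11  0.72 -1.93]
(array([0.114, 0.023, 1.503]), np.float64(0.03), 'tool z', array([ 1.e-03,  6.e-04, -1.e+00]))
```

View pics/w8c.png

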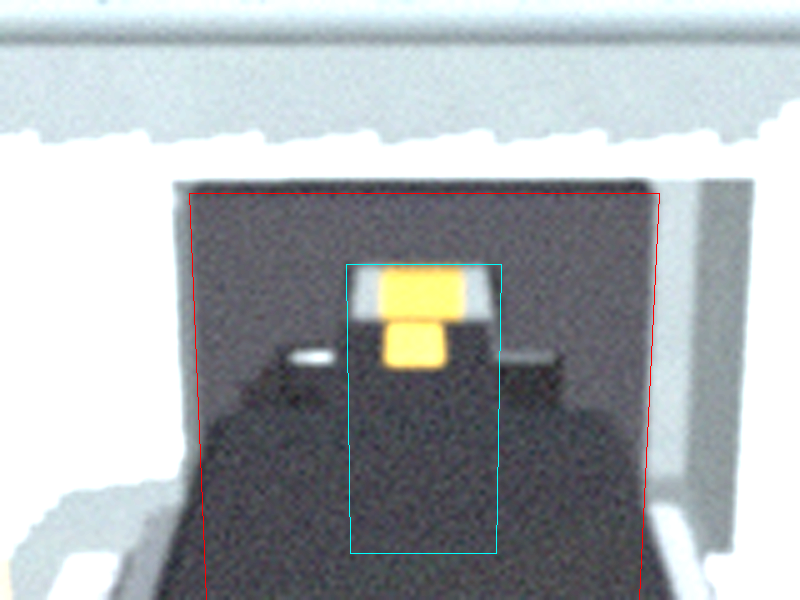

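View pics/s8c.png

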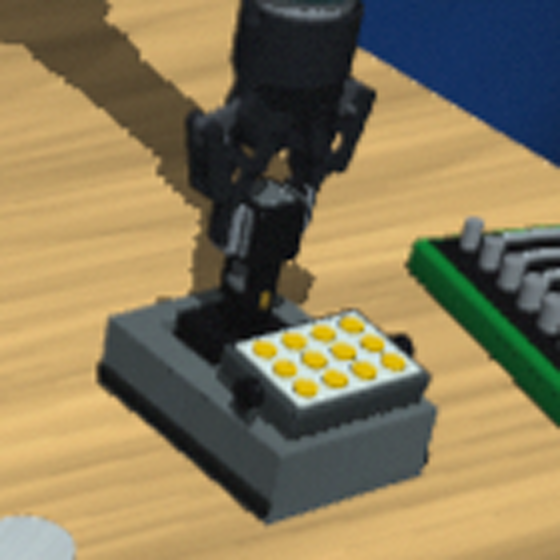

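The slot overlay fits the picture. I need about 1.1 mm in tool +x, then a slow descent while I watch the force.

Request:
apply_moves(motion=[[0.1,0.02,0.4,0],[0.1,0.02,0.8,0],[0.1,0.02,1.0,0],[0.1,0.02,1.2,0],[0.1,0.02,1.3,0],[0.1,0.02,1.4,0],[0.1,0.02,1.5,0],[0.1,0.02,1.6,0],[0.1,0.02,1.6,0]])

```text
time_s: 9.4
eef_pos: [0.5534, 0.272, 0.1152]
eef_rot: [0.0, 0.725, -0.689, -0.0]
contact_force: [0.6, 0.4, -3.6]
gripper_width: 0.0489
```

Request:
apply_moves(motion=[[0,0,0.1,0],[0,0,0.2,0],[0,0,0.3,0],[0,0,0.3,0]])

```text
time_s: 9.8
eef_pos: [0.5534, 0.2719, 0.1122]
eef_rot: [0.0, 0.725, -0.689, -0.0]
contact_force: [0.4, -0.2, -4.1]
gripper_width: 0.049
```

Request:
apply_moves(motion=[[0,0,0.1,0],[0,0,0.3,0],[0,0,0.5,0],[0,0,0.5,0]])

```text
time_s: 10.2
eef_pos: [0.5532, 0.2719, 0.1069]
eef_rot: [0.0, 0.725, -0.689, -0.0]
contact_force: [-1.2, -0.2, -3.0]
gripper_width: 0.0491
```

```bash
python3 snap.py wrist w9; python3 snap.py scene s9
python3 - <<'E'
from h import *
a=cv2.imread("pics/s9.png")[90:230,350:490]; a=cv2.resize(a,None,fx=3,fy=3,interpolation=cv2.INTER_CUBIC)
b=cv2.imread("pics/w9.png")[170:400,200:360]; b=cv2.resize(b,(292,420)); cv2.imwrite("pics/m9.png",np.hstack([a,b]))
E
```

```text
10.25 [0.5533187  0.27190433 0.10709029] [-0.24  0.69 -3.05] 0.049038959846250806 [-0.57  0.75  0.1   1.73 -0.11  0.67 -1.92]
10.3 [0.55342444 0.27195822 0.107186  ] [ 0.42  0.29 -2.54] 0.049200196055470824 [-0.57  0.75  0.1   1.73 -0.11  0.67 -1.92]
```

View pics/m9.png

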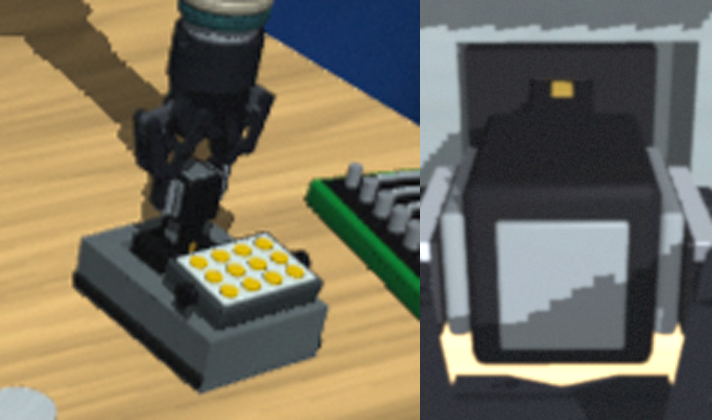

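The foot is in the slot, about 10 mm deep with no contact force. I'll go on down.

Request:
apply_moves(motion=[[0,0,0.2,0],[0,0,0.4,0],[0,0,0.6,0],[0,0,0.8,0],[0,0,1.0,0],[0,0,1.0,0]])

```text
time_s: 10.9
eef_pos: [0.5532, 0.2719, 0.0969]
eef_rot: [0.0, 0.725, -0.689, -0.0]
contact_force: [-0.2, -0.3, -3.3]
gripper_width: 0.0488
```

Request:
apply_moves(motion=[[0,0,0.2,0],[0,0,0.4,0],[0,0,0.6,0],[0,0,0.8,0],[0,0,1.0,0],[0,0,1.0,0]])

```text
time_s: 11.5
eef_pos: [0.5533, 0.2719, 0.087]
eef_rot: [0.0, 0.725, -0.689, -0.0]
contact_force: [0.3, 0.4, -3.4]
gripper_width: 0.0488
```

Request:
apply_moves(motion=[[0,0,0.1,0],[0,0,0.2,0],[0,0,0.3,0],[0,0,0.4,0],[0,0,0.5,0],[0,0,0.5,0]])

```text
time_s: 12.1
eef_pos: [0.5536, 0.272, 0.0826]
eef_rot: [-0.0, 0.725, -0.689, 0.0]
contact_force: [-0.8, -0.1, 1.4]
gripper_width: 0.0489
```

Request:
apply_moves(motion=[[0,0,0.1,0],[0,0,0.2,0],[0,0,0.3,0],[0,0,0.3,0]])

```text
time_s: 12.5
eef_pos: [0.5536, 0.272, 0.0794]
eef_rot: [-0.0, 0.725, -0.689, 0.0]
contact_force: [-0.4, -1.2, 2.5]
gripper_width: 0.0493
```

The contact spring engages and adds about 6 N. I'll go down in 1 mm steps until the shoulder meets the rim.

Request:
apply_moves(motion=[[0,0,0.1,0],[0,0,0.2,0],[0,0,0.2,0],[0,0,0.2,0]])

```text
time_s: 12.9
eef_pos: [0.5536, 0.272, 0.0774]
eef_rot: [-0.0, 0.725, -0.689, 0.0]
contact_force: [-1.2, -0.6, 3.9]
gripper_width: 0.0489
```

Request:
apply_moves(motion=[[0,0,0.05,0],[0,0,0.1,0],[0,0,0.1,0],[0,0,0.1,0]])

```text
time_s: 13.3
eef_pos: [0.5536, 0.272, 0.0764]
eef_rot: [-0.0, 0.725, -0.689, 0.0]
contact_force: [-0.9, -0.3, 5.4]
gripper_width: 0.0488
```

Request:
apply_moves(motion=[[0,0,0.05,0],[0,0,0.1,0],[0,0,0.1,0],[0,0,0.1,0]])

```text
time_s: 13.7
eef_pos: [0.5536, 0.272, 0.0757]
eef_rot: [-0.0, 0.725, -0.689, 0.0]
contact_force: [-1.9, -0.6, 6.1]
gripper_width: 0.0492
```

Request:
apply_moves(motion=[[0,0,0.05,0],[0,0,0.1,0],[0,0,0.1,0],[0,0,0.1,0]])

```text
time_s: 14.1
eef_pos: [0.5536, 0.272, 0.0756]
eef_rot: [-0.0, 0.725, -0.689, 0.0]
contact_force: [-3.5, -2.4, 13.0]
gripper_width: 0.0491
```

The TCP has stopped at 75.6 mm and the force rose to 13 N, so the shoulder is on the rim. I'll open in small steps and follow down a little to make up for the pads swinging back.

Request:
apply_moves(motion=[[0,0,0.03,0],[0,0,0.05,0],[0,0,0.05,0]], gripper=5.3)

```text
time_s: 14.4
eef_pos: [0.5537, 0.2722, 0.0746]
eef_rot: [-0.0, 0.725, -0.689, 0.0]
contact_force: [-1.5, 0.1, 9.5]
gripper_width: 0.053
```

Request:
apply_moves(motion=[[0,0,0.03,0],[0,0,0.06,0],[0,0,0.06,0]], gripper=5.6)

```text
time_s: 14.7
eef_pos: [0.5537, 0.2722, 0.0739]
eef_rot: [-0.0, 0.725, -0.689, 0.0]
contact_force: [-2.1, -1.7, 9.6]
gripper_width: 0.0561
```

Request:
apply_moves(motion=[[0,0,0.03,0],[0,0,0.05,0],[0,0,0.05,0]], gripper=5.85)

```text
time_s: 15.0
eef_pos: [0.5538, 0.2722, 0.0732]
eef_rot: [-0.0, 0.725, -0.689, 0.0]
contact_force: [-1.9, -0.4, 7.2]
gripper_width: 0.0581
```

Request:
apply_moves(motion=[[0,0,0,0],[0,0,0,0],[0,0,0,0],[0,0,0,0]], gripper=6.6)

```text
time_s: 15.4
eef_pos: [0.5533, 0.272, 0.0723]
eef_rot: [0.0, 0.725, -0.689, -0.0]
contact_force: [0.9, -0.7, 0.8]
gripper_width: 0.066
```

```bash
python3 snap.py wrist w10
python3 - <<'E'
from h import *
b=cv2.imread("pics/w10.png")[170:400,150:410]; cv2.imwrite("pics/m10.png",cv2.resize(b,None,fx=2.5,fy=2.5,interpolation=cv2.INTER_CUBIC))
E
```

```text
15.45 [0.55335981 0.2719368  0.07243623] [-0.54 -0.84 -0.71] 0.06590138063233864 [-0.56  0.8   0.09  1.74 -0.12  0.61 -1.92]
```

View pics/m10.png

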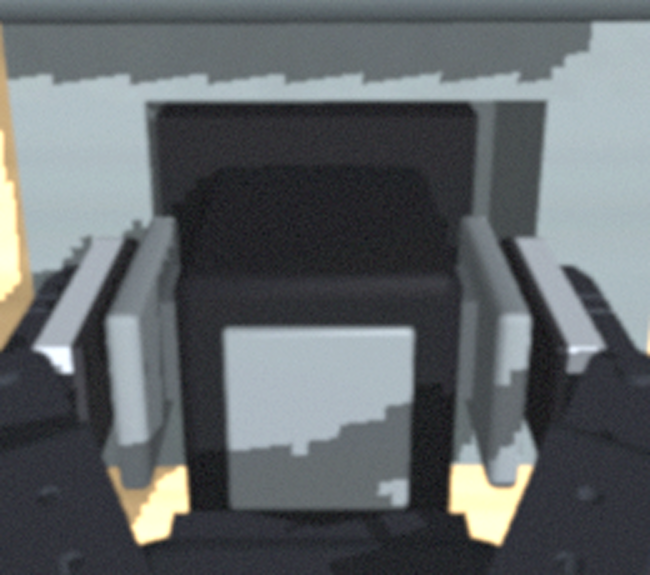

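The buttons have sprung out on both sides and no force remains. I'll open wide and back straight up.

Request:
apply_moves(motion=[[0,0,0,0],[0,0,0,0],[0,0,0,0],[0,0,-2,0],[0,0,-5,0],[0,0,-9,0],[0,0,-13,0],[0,0,-16,0],[0,0,-16,0],[0,0,-16,0],[0,0,-16,0],[0,0,-16,0]], gripper=8.54)

```text
time_s: 16.65
eef_pos: [0.5526, 0.2716, 0.2311]
eef_rot: [0.001, 0.725, -0.689, -0.0]
contact_force: [-0.4, 0.7, -0.3]
gripper_width: 0.0855
```

```bash
python3 snap.py wrist w11; python3 snap.py scene s11;python3 snap.py top t11
python3 - <<'E'
from h import *
w=dict(np.load("w11.npz")); S=dict(np.load("s11.npz"))
W=[]
for d,(r0,r1,c0,c1),f in((w,(150,280,190,360),4),(S,(120,230,360,470),5)):
    im=cv2.resize(d["image"][r0:r1,c0:c1,::-1],None,fx=f,fy=f,interpolation=cv2.INTER_CUBIC); im=cv2.convertScaleAbs(im,alpha=2,beta=20); cv2.imwrite(f"pics/raw11_{f}.png",im)
    for zo,c in((.0885,(0,255,0)),(.095,(0,0,255))):
      p=(.5535,.272,.05)
      for lx,ly,z in(((-.015,.015),(-.03,.03),zo+.017),((-.022,.022),(-.02,.02),zo+.019)):
        L=[[lx[i],ly[j],z] for i,j in((0,0),(0,1),(1,1),(1,0))]; q=proj(d,place(*p,L)); cv2.polylines(im,[((q-[c0,r0]+.5)*f).round().astype(int)],True,c,1)
    cv2.imwrite(f"pics/ov11_{f}.png",im)
E
```

```text
16.7 [0.55274309 0.27159809 0.23125667] [0.69 0.35 0.06] 0.08532908183667987 [-0.58  0.59  0.13  1.63 -0.09  0.93 -1.94]
16.75 [0.55291158 0.27169868 0.2314576 ] [ 0.2   0.95 -0.62] 0.08545484036908617 [-0.58  0.59  0.13  1.63 -0.09  0.93 -1.94]
16.8 [0.5530409  0.27174567 0.23168417] [-0.39  0.07  0.24] 0.08531801500091733 [-0.58  0.59  0.13  1.63 -0.09  0.93 -1.94]
```

View pics/ov11_4.png

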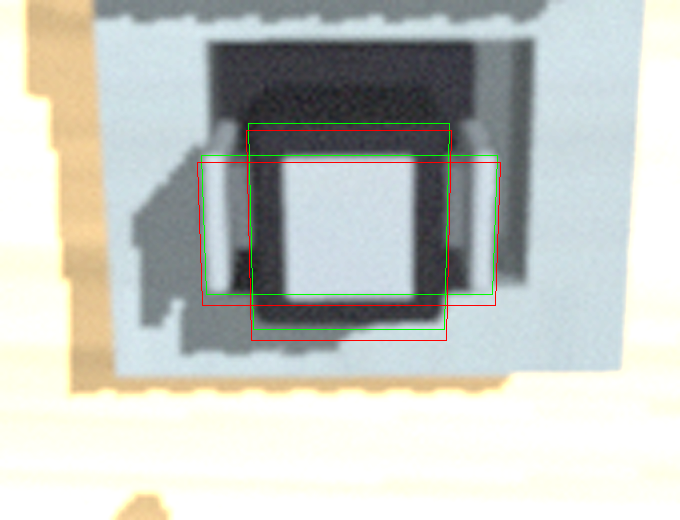

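View pics/ov11_5.png

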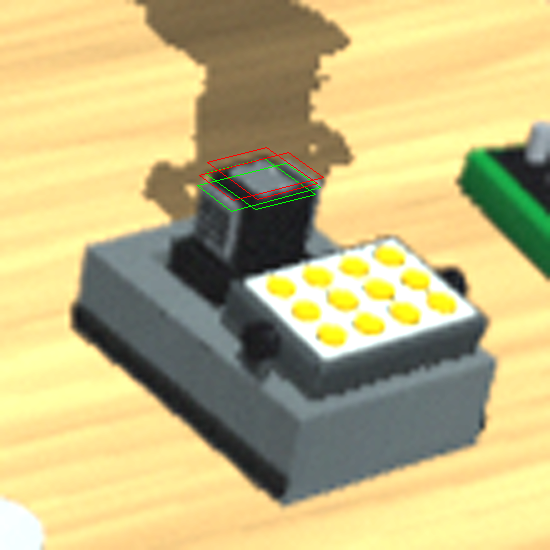

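View pics/t11.png

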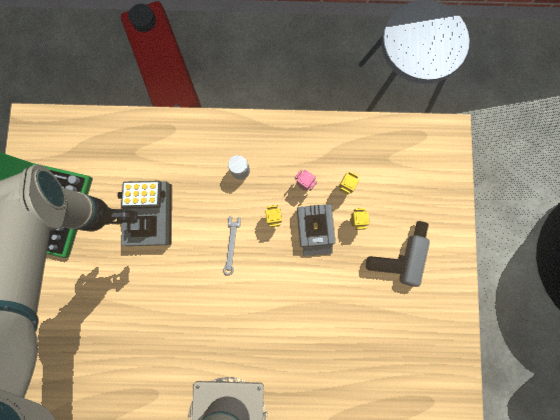

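In the wrist view the buttons measure the full 60 mm across (px 203–497 in the 4x crop) and fit the latched (green) outline. To settle the height I'll compare the scene view with the pack's known height in the charger before the move.

Run:
```python
from h import *
def crop(tag,p,zs,f=8,hw=38):
    d=dict(np.load(tag)); c=proj(d,[[p[0],p[1],.1]])[0].round().astype(int); c0,r0=c-hw
    im=cv2.resize(d["image"][r0:r0+2*hw,c0:c0+2*hw,::-1],None,fx=f,fy=f,interpolation=cv2.INTER_CUBIC); im=cv2.convertScaleAbs(im,alpha=3,beta=10)[:600//1]
    raw=im.copy()
    for zo,col in zs:
        L=[[a*.0155,b*.014,zo+.019] for a,b in((-1,-1),(-1,1),(1,1),(1,-1))]; q=proj(d,place(*p,L)); cv2.polylines(im,[((q-[c0,r0]+.5)*f).round().astype(int)],True,col,1)
    return cv2.resize(im[100:500,100:500],(400,400))
a=crop("scene0.npz",(.570,-.2471,.102),[(.090,(0,255,0)),(.0965,(0,0,255))])
b=crop("s11.npz",(.5535,.272,.05),[(.0885,(0,255,0)),(.095,(0,0,255))])
cv2.imwrite("pics/cmp.png",np.hstack([a,b]))
```

```text
(no output)
```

View pics/cmp.png

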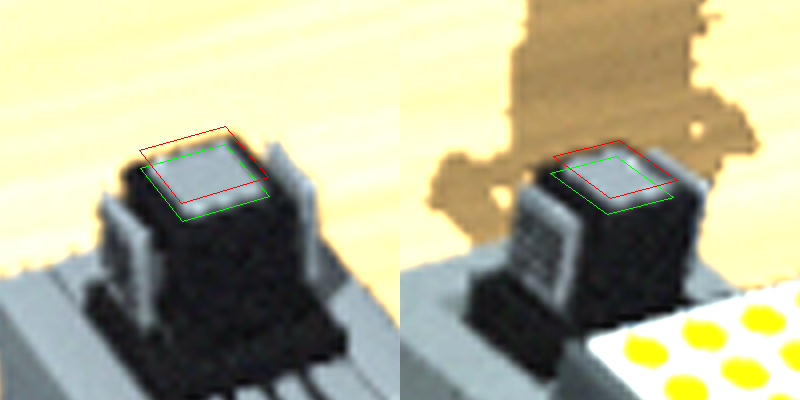

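View pics/raw11_4.png

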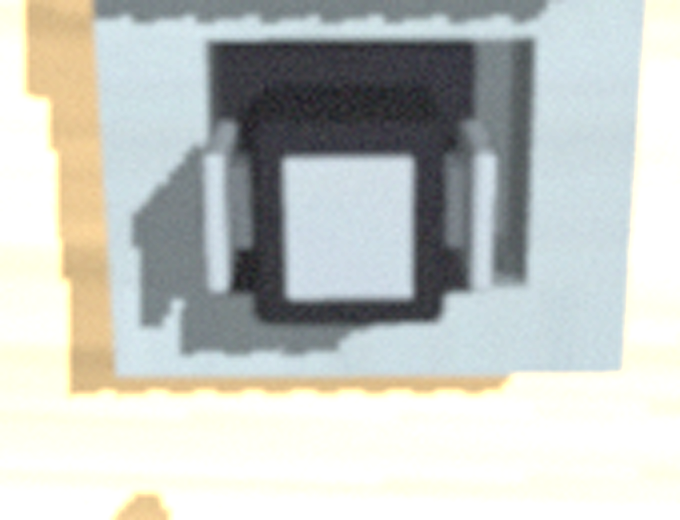

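Both views agree on the height. The button width in the wrist view (295/283 px) matches the latched outline (about 293/286), not the unlatched one (303/293). The scene comparison gives about 89.7 mm, roughly 2.7 mm above home. In the top view the tin (238,166), spanner and driver are where they started. Handing in.

Run:
```python
from rig import workorder,get_state
print(get_state()["time_s"],workorder.close_job())
```

```text
the job is handed in; nothing more can be done
16.8 None
```

The pack is in the lamp's socket and appears latched, and I handed the job in at 16.8 s. I squeezed both buttons to their stops (49 mm opening) and lifted the pack out of the charger freely. I kept it squeezed, lowered it into the lamp slot and pressed it home, with a peak reading of 13 N. Then I let the buttons go while still holding it down, and backed off.

- **Slot position:** I located the socket, about 4.4 mm off-centre in y, from the wrist camera using the charger socket as a template. The foot slipped in with no contact force, so I did not need to search by feel.
- **Height:** the wrist view fits about 88.5 mm and the scene view about 89.7 mm. Both match the latched range (87–90 mm) rather than unlatched (about 95 mm). They disagree by about 1 mm, within the cameras' accuracy.
- **Buttons and robot:** the buttons measure the full 60 mm across, so they are sprung out. After I backed off, the gripper was open, clear and read about 0 N.
- **Other things:** the tin, spanner, driver and look-alikes look unmoved in the top view.
- **Not checked:** I did not pull on the pack to test the catches, so the latching rests on the pictures and the forces.

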